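# Key the oil pump's drive collar onto its pin and hold it home

## Robot

A 7-joint arm with a two-finger parallel gripper is mounted at the origin on the work surface. World frame = base frame: x ahead of the robot, y to its left, z up, the work surface at z = 0. Lengths are in m, angles in rad, forces in N, time in s.
With the tool pointing down it reaches from about 0.425 to 0.925 m from the base axis. Payload 6.8 kg.
Tool frame: the origin (TCP) lies on the mounting face of the last link; the fingertips stand 173 mm ahead of it and the grasp point (between the pads) lies 155 mm ahead of it (grip_point_offset is the distance from the TCP to the grasp point, in m); x points along the fingers, z is the direction in which the jaws open and shut, and the axes are right-handed (so a half turn about x gives the same grasp; the last joint's range is limited). The gripper opens to 85 mm and grips with 20 to 120 N. Pads are 22 mm wide; open, the fingers measure 114 mm over their backs; the gripper's body (76 mm by 85 mm) begins 54 mm behind the grasp point. The pads swing forward as they close: fully open they stand 13 mm farther back than shut.
Start: joints at [-1.435, 0.477, 0.022, 1.555, -0.011, 1.109, -0.083], TCP at [0.163, 0.655, 0.405] pointing down, gripper open.
Joint ranges: [-2.96, 2.96], [-0.34, 2.1], [-1.41, 1.46], [0.24, 2.44], [-1.37, 4.51], [0.17, 1.92], [-2.96, 2.96]. Speed limits (rad/s): [2.39, 2.39, 3.14, 3.14, 3.14, 3.14, 3.14].

## Interface

Orientations are given as a rotation vector (axis times angle).
In Python, from bench import * gives the robot as it stands. The module is installed in compiled form; this text tells all that it offers.
- The arm moves only by the tool servo_tool, never from a script. Its argument "motion" is a list of rows, each a list of 5 numbers: the shift along the tool's x, y, z in m, then the turn about the tool's x in degrees, then the gripper command: -1 is fully open, 1 is shut, values between are in proportion. In form: [[dx, dy, dz, turn, fingers], ...]. A call has 1 to 8 rows; each row is the pose to reach, as a shift and turn from the pose measured when the call began, along the tool's axes at that moment; what a row does not reach only later rows make up. A row lasts 1/10 s, in which the tool goes at most 50 mm and 8.59 degrees, less where a joint would pass 70% of its speed; a pose out of reach is approached as far as the arm can. A call with a gripper value outside its range is refused whole. The fingers move at their own pace and stop on an object; "force" is the grip in N (left out, the last holds). Time passes only in rows, so rows that repeat a pose let the fingers close. It gives the time, the measured TCP pose, the force and the opening at its end, in the units of the state.
- get_obs(): the state, without advancing time (a new reading comes with each control period).
- grab_frame(name): name is "scene" or "top"; returns the picture (384x512x3 uint8, red, green, blue); there is no depth.
- camera_params(name): a dict with "mtx" (3x3 intrinsics, pixels), "D" ([k1, k2, p1, p2, k3] as OpenCV has them; the pictures are not rectified), "world_to_cam" (4x4, takes a point from world to camera coordinates). Camera axes: x right, y down, z forward; pixel columns grow to the right and rows downward; lengths in m; the calibration is good to about 2 mm. A picture is of the moment at which its call begins. camera_params takes no time and is no camera call.
- hand_in(): hands the job in, once; it reports no verdict.
The state is a dict: "clock": time; "joints": joint angles; "qvel": joint speeds; "tau": joint torques, N m; "tcp_pos": TCP position; "orientation": TCP orientation; "contact_force": force on the tool from outside, world axes, zero at the start; "moment": the same for the moment, N m; "grip_width": finger opening in m.
Only numpy, scipy, OpenCV 4.12 (cv2) and the standard library are available. Lean on these libraries where they do the work, as an engineer would, in place of code of your own. Each camera call takes 0.05 s, during which the arm holds its last target. There are 200 camera calls.

## Task

Lift the red canister off the oil pump by its handle and set it down upright, mouth down as it was, wholly on the black rubber mat (put down, not dropped). Then turn the knurled collar on the pump anticlockwise (seen from above, less than a quarter turn) while pressing lightly until its hidden keyway drops over the pin, push it fully home against its spring, and finish while still holding it pushed home, as for a mate to fit the circlip. Leave the other parts lying about where they are.

Things in the scene. Friction and masses are not known exactly. Their poses are not given: they have to be found in the camera images.
- canister: Red steel canister standing mouth down over the pump's spindle as a dust cover, about 400 g: 116 mm diameter at the mouth (below), 104 mm at the roof, 116 mm tall, hollow. Origin at the centre of its open mouth, z up; at the start it stands loose on the pump flange, origin 30 mm above the table. The collar's top is about 6 mm below its roof: raise it 110 mm before moving it sideways.
- canister_handle (a point): Middle of the grip bar of the canister's bail handle: a dark round bar 10 mm thick, running along the canister's own x axis, 72 mm between its two uprights, its axis 150 mm above the canister's origin and 34 mm above its roof.
- mat: Black rubber mat, 170 x 170 x 4 mm, fixed on the table; origin at the centre of its underside, z up. The canister goes here, its mouth then 4 mm above the table.
- pump: Oil pump fixed on the table: green round flange, 150 mm diameter, 30 mm high, outlet stub along its x. Origin at the centre of its underside, on the axis of its upright 16 mm steel spindle. A cross pin through the spindle (6 mm thick, 30 mm long, both sides alike, its top 83 mm above the table) is hidden by the collar and ring; which way it points is not known.
- collar: Aluminium knurled drive collar, 52 mm diameter, 52 mm tall, closed flat top, about 200 g, loose on the spindle with 1 mm play; its upper 22 mm are solid and best to grip. Origin at the centre of its underside (84 mm above the table at the start, resting on the sprung ring), z up. Two opposite keyways, 10 mm wide, are hidden in its underside.
- collar_top (a point): Centre of the collar's flat top, 52 mm above its origin. Pressed while out of line, the collar stops hard on the pin after 1 to 2 mm. Turned 20 to 75 degrees anticlockwise seen from above, the keyways meet the pin (they enter within about 6 degrees either side); it then goes down 12 mm in all to a hard stop and can no longer turn. Let go, the spring lifts it again.
- thrust_ring (a joint): How far the sprung ring (52 mm diameter, dark steel) under the collar is pressed down, in m: 0 at the start, 0.001 to 0.0025 with the collar pressed on the pin, 0.012 with the collar fully home. The spring pushes up with 3.2 N at 0 and 6.2 N at 0.012.
- piston: Bystander: aluminium piston, 64 mm diameter, 66 mm tall, standing between pump and mat; origin at the centre of its underside.
- valve_a: Bystander: engine valve standing on its head, 38 mm diameter, 90 mm tall; origin at the centre of its underside.
- valve_b: Bystander: a second valve like valve_a.
- valve_c: Bystander: a third valve like valve_a.
- conrod: Bystander: dark steel connecting rod lying flat, about 180 mm long, 22 mm high; origin at the centre of its big end (62 mm), its small end 130 mm along -x.
- wrench: Bystander: steel wrench, 200 mm long, lying on the table; long axis x.
- spray_can: Bystander: blue spray can, 64 mm diameter, 190 mm tall, standing; origin at the centre of its underside.
Things that resemble listed ones, but are neither listed nor needed, are in the scene too. There is more than one size of the mat; the job needs the smaller. Of the things shaped like the canister, the red one is meant.

How it is judged:
By the outcome, as a careful person would: the job done as asked, in the order asked, and still so for the second after the job is handed in, while the arm keeps its last pose, push and grip.
It also fails if it takes over 64 s, if anything falls off the work surface, if the arm or the gripper's body presses on something with over 40 N, if the wrist force passes 120 N, or if a joint passes its speed limit or range.

## Working session

There is one attempt and no reset: what is moved stays moved. The work goes in short steps, Python scripts to look and compute and a tool call to move; the robot and the scene stay as the last step left them, time stands still between calls to the robot, and variables do not carry over. Pictures are saved under pics/ and viewed, about 8 in all and at most 12, crops included, and the job is handed in when it is done.

Besides the shell and the picture viewer there is one more tool, called after "Request:" as a command line: name --pt "numbers of a row" for each row, then --argument value for the rest. servo_tool: Moves the arm, as the interface text tells. Its arguments: {"type":"object","properties":{"motion":{"type":"array","items":{"type":"array","items":{"type":"number"}}},"force":{"type":"number"}},"required":["motion"]}

```bash
mkdir -p pics; python3 - <<'E'
from bench import *
import cv2
for n in("scene","top"):
    cv2.imwrite(f"pics/{n}0.png",cv2.resize(grab_frame(n),None,fx=1.5,fy=1.5,interpolation=cv2.INTER_CUBIC)[:,:,::-1])
    print(n,camera_params(n))
print(get_obs())
E
```

```text
scene {'mtx': array([[362.650822  ,   0.        , 250.97526962],
       [  0.        , 362.650822  , 193.81194073],
       [  0.        ,   0.        ,   1.        ]]), 'D': array([-0.06706014,  0.        ,  0.        ,  0.        ,  0.        ]), 'world_to_cam': array([[-0.04630032,  0.99883114, -0.01387905,  0.01877533],
       [ 0.76246473,  0.02636047, -0.64649258, -0.29794829],
       [-0.64537107, -0.0405151 , -0.76279402,  1.55447414],
       [ 0.        ,  0.        ,  0.        ,  1.        ]])}
top {'mtx': array([[497.91504199,   0.        , 250.9076011 ],
       [  0.        , 497.91504199, 193.43809145],
       [  0.        ,   0.        ,   1.        ]]), 'D': array([-0.00767436,  0.        ,  0.        ,  0.        ,  0.        ]), 'world_to_cam': array([[ 0.01347528, -0.99990194,  0.00381033,  0.0069135 ],
       [-0.99511572, -0.01378326, -0.0977483 ,  0.5147091 ],
       [ 0.09779123, -0.00247454, -0.99520387,  1.82118105],
       [ 0.        ,  0.        ,  0.        ,  1.        ]])}
{'clock': 0.1, 'joints': array([-1.43511914,  0.47768334,  0.02235913,  1.55632083, -0.0115224 ,
        1.10932389, -0.08308529]), 'qvel': array([ 0.00135411, -0.00140454, -0.00011437, -0.002612  ,  0.00024372,
       -0.00066939, -0.00027081]), 'tau': array([ 3.78971468e-03, -5.97764468e+01,  1.61315527e+00, -2.81956422e+01,
        1.27418837e-02,  5.03416712e-03, -1.29468276e-05]), 'tcp_pos': array([0.16286124, 0.65480466, 0.40385931]), 'orientation': array([-1.02884322,  1.31593375,  1.02705902]), 'contact_force': array([-0.62582389,  0.26476458, -0.50646538]), 'moment': array([-0.01052891,  0.01715159, -0.02333467]), 'grip_width': 0.08520008999351598}
```

View pics/scene0.png

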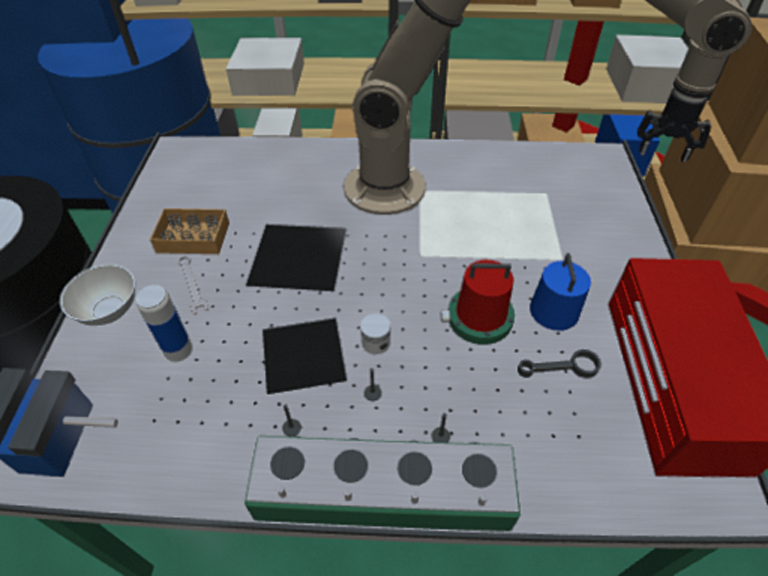

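View pics/top0.png

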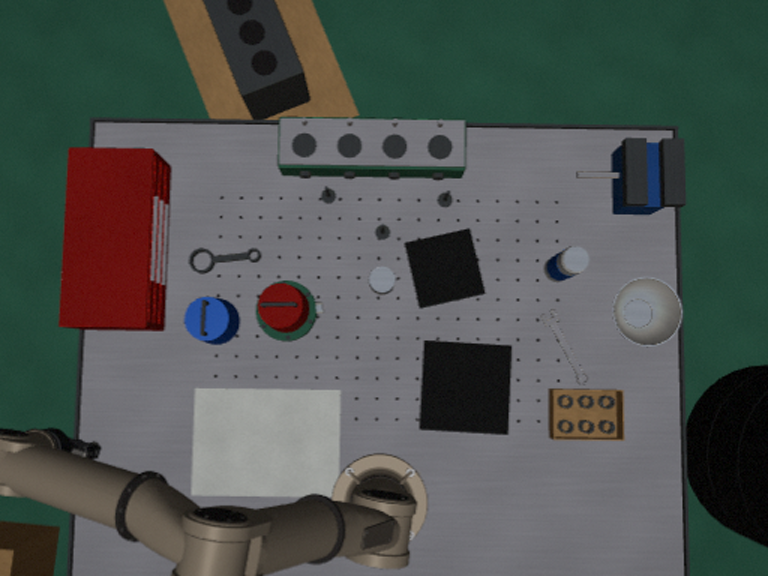

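The scene view has two black mats, the one near the robot and a tilted one farther out. In the top picture they are at (466,387) and (445,268); the tilted one looks smaller. There is a red canister at (283,307) with its handle along image x, and a blue one at (210,320) that is the decoy. I'll enlarge the crop to confirm.

```bash
cat >h.py <<'E'
from bench import *
import cv2, numpy as np
from scipy.spatial.transform import Rotation as R
def w(name,uv,z):
    "full-res pixel (u,v) -> world point at height z"
    c=camera_params(name);T=c["world_to_cam"]
    p=cv2.undistortPoints(np.array([[uv]],float),c["mtx"],c["D"])[0,0]
    d=T[:3,:3].T@[p[0],p[1],1];o=-T[:3,:3].T@T[:3,3]
    return o+d*(z-o[2])/d[2]
def px(name,P):
    c=camera_params(name);T=c["world_to_cam"]
    return cv2.projectPoints(np.array(P,float).reshape(-1,3),cv2.Rodrigues(T[:3,:3])[0],T[:3,3],c["mtx"],c["D"])[0][:,0]
def crop(name,fn,u0,v0,wd,hg,s):
    im=grab_frame(name)[v0:v0+hg,u0:u0+wd,::-1]
    cv2.imwrite("pics/"+fn,cv2.resize(im,None,fx=s,fy=s,interpolation=cv2.INTER_CUBIC))
E
python3 - <<'E'
from h import *
crop("top","t1.png",160,145,180,135,4.4)
for n,c in(("far",[(405,243),(468,230),(485,293),(419,307)]),("near",[(424,341),(511,346),(508,433),(420,428)])):
    P=np.array([w("top",np.array(p)/1.5,.004) for p in c]);print(n,P.mean(0),np.linalg.norm(P-np.roll(P,1,0),axis=1))
E
```

```text
far [ 0.57458709 -0.15569162  0.004     ] [0.16509072 0.16250016 0.16468207 0.16904512]
near [ 0.27986724 -0.21023733  0.004     ] [0.21371414 0.21654289 0.21357947 0.21660814]
```

View pics/t1.png

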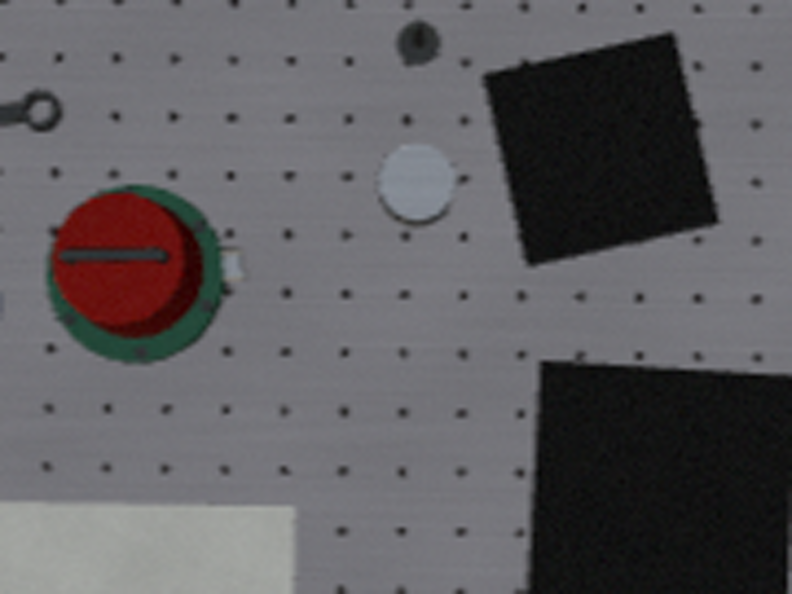

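Both red body parts and the handle are clear. The handle bar runs (57,255) to (168,257) in the crop, over the red roof on the green flange. The far mat measures about 166 mm and the near one about 215 mm, so the tilted far mat is the one needed.

```bash
python3 - <<'E'
from h import *
c=lambda u,v:(160+(u+.5)/4.4-.5,145+(v+.5)/4.4-.5)
P=np.array([w("top",c(*p),.004) for p in[(484,75),(673,33),(719,220),(528,265)]]);print("mat",P.mean(0),np.linalg.norm(P-np.roll(P,1,0),axis=1), np.degrees(np.arctan2(*(P[1]-P[0])[1::-1])))
a,b=w("top",c(57,255),.183),w("top",c(168,256.5),.183);print("handle",a,b,(a+b)/2,np.linalg.norm(a-b),np.degrees(np.arctan2(*(b-a)[1::-1])))
print("flange",w("top",c(134.5,272),.03),"piston top",w("top",c(417,182),.066))
# scene handle ends
a,b=[w("scene",(u/1.5,v/1.5),.183) for u,v in((472,266),(510,267))];print("sc handle",a,b,(a+b)/2)
print([w("top",c(*p),.09) for p in[(418,42)]], "spray", w("top",(573/1.5,262/1.5),.19))
o=get_obs();m=R.from_rotvec(o["orientation"]).as_matrix();print(m)
E
```

```text
mat [ 0.57659829 -0.15583263  0.004     ] [0.16753454 0.16679598 0.16580455 0.16766042] -76.5373923313954
handle [0.46436478 0.27886392 0.183     ] [0.46438719 0.19353369 0.183     ] [0.46437598 0.2361988  0.183     ] 0.08533022720454309 -89.98495707526708
flange [0.46284899 0.23723368 0.03      ] piston top [0.53795352 0.00178162 0.066     ]
sc handle [0.47324646 0.19976984 0.183     ] [0.47330209 0.27673376 0.183     ] [0.47327427 0.2382518  0.183     ]
[array([0.65068077, 0.00266201, 0.09      ])] spray [ 0.56853588 -0.4296047   0.19      ]
[[-2.42159179e-04 -9.70420102e-01  2.41422382e-01]
 [-1.44820669e-03  2.41422477e-01  9.70419028e-01]
 [-9.99998922e-01 -1.14633634e-04 -1.46383156e-03]]
```

Request:
servo_tool --pt "0 -0.035 -0.03 7 -1" --pt "0 -0.07 -0.06 15 -1" --pt "0 -0.105 -0.09 23 -1" --pt "0 -0.14 -0.12 31 -1" --pt "0 -0.175 -0.15 39 -1" --pt "0 -0.21 -0.18 47 -1" --pt "0 -0.245 -0.21 55 -1" --pt "0 -0.28 -0.24 63 -1"

```text
clock: 0.95
tcp_pos: [0.3774, 0.3526, 0.4043]
orientation: [-0.175, 1.564, 0.173]
contact_force: [-0.2, 0.5, -0.4]
grip_width: 0.085
```

```bash
cat >>h.py <<'E'
def rel(x,y,z,jaw=0):
    "shift/turn to put the TCP at x,y,z, pointing down, jaw axis (tool z) at angle jaw deg in world"
    o=get_obs();m=R.from_rotvec(o["orientation"]).as_matrix()
    t=m.T@(np.array([x,y,z])-o["tcp_pos"])
    a=np.degrees(np.arctan2(m[1,2],m[0,2]))-jaw
    print("t",round(o["clock"],2),"tcp",o["tcp_pos"].round(4),"tilt",m[:,0].round(4),"jaw",round(a+jaw,2),"F",o["contact_force"].round(2),"M",o["moment"].round(3),"w",round(o["grip_width"],4),"j",o["joints"].round(2))
    print("shift",t.round(4),"turn",round((a+180)%360-180,2))
E
python3 -c "
from h import *;rel(.464,.237,.404)"
```

```text
t 0.95 tcp [0.3774 0.3526 0.4043] tilt [-4.0e-04 -1.2e-03 -1.0e+00] jaw 12.71 F [-0.19  0.47 -0.38] M [ 0.003 -0.059  0.001] w 0.085 j [-1.17  0.22  0.35  1.95 -0.09  0.99 -0.56]
shift [ 0.0004 -0.1318  0.0591] turn 12.71
```

Request:
servo_tool --pt "0 -0.044 0.02 6 -1" --pt "0 -0.088 0.04 12 -1" --pt "0.0 -0.132 0.059 12.7 -1" --pt "0.02 -0.132 0.059 12.7 -1" --pt "0.045 -0.132 0.059 12.7 -1" --pt "0.065 -0.132 0.059 12.7 -1" --pt "0.069 -0.132 0.059 12.7 -1" --pt "0.069 -0.132 0.059 12.7 -1"

```text
clock: 1.75
tcp_pos: [0.4638, 0.2367, 0.3351]
orientation: [-0.002, 1.572, -0.002]
contact_force: [0.7, -0.3, 0.1]
grip_width: 0.0852
```

```bash
python3 -c "
from h import *;rel(.464,.237,.335);crop('scene','s1.png',270,140,130,100,6)"
```

```text
t 1.75 tcp [0.4638 0.2367 0.3351] tilt [-0.0015 -0.0022 -1.    ] jaw 0.01 F [ 0.73 -0.26  0.1 ] M [-0.01  -0.051  0.003] w 0.0852 j [-0.95  0.33  0.44  2.01 -0.18  0.84 -0.41]
shift [0.0001 0.0003 0.0002] turn 0.01
```

View pics/s1.png

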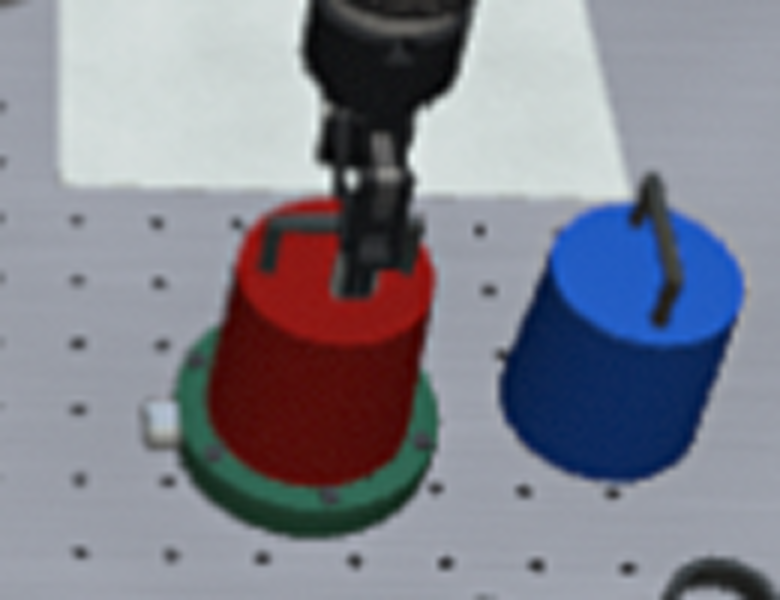

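The fingers at (355,270) straddle the bar, which runs from (270,230) to (415,235). Now closing.

Request:
servo_tool --pt "0 0 0 0 -0.3" --pt "0 0 0 0 0.2" --pt "0 0 0 0 0.6" --pt "0 0 0 0 1" --pt "0 0 0 0 1" --pt "0 0 0 0 1" --pt "0 0 0 0 1" --pt "0 0 0 0 1" --force 70

```text
clock: 2.6
tcp_pos: [0.4645, 0.2366, 0.3361]
orientation: [-0.001, 1.57, -0.001]
contact_force: [2.1, -1.7, 1.0]
grip_width: 0.0075
```

```bash
python3 -c "
from h import *;rel(.464,.237,.335)"
```

```text
t 2.6 tcp [0.4645 0.2366 0.3361] tilt [ 7.0e-04 -1.2e-03 -1.0e+00] jaw -0.01 F [ 2.1  -1.69  1.03] M [-0.257 -0.414  0.033] w 0.0075 j [-0.95  0.33  0.44  2.01 -0.18  0.84 -0.41]
shift [ 0.0011  0.0004 -0.0005] turn -0.01
```

Request:
servo_tool --pt "-0.01 0 0 0 1" --pt "-0.025 0 0 0 1" --pt "-0.04 0 0 0 1" --pt "-0.06 0 0 0 1" --pt "-0.08 0 0 0 1" --pt "-0.1 0 0 0 1" --pt "-0.12 0 0 0 1" --pt "-0.13 0 0 0 1"

```text
clock: 3.4
tcp_pos: [0.4641, 0.2367, 0.4674]
orientation: [-0.0, 1.57, -0.0]
contact_force: [0.9, 0.4, -4.7]
grip_width: 0.0076
```

```bash
python3 -c "
from h import *;rel(.577,-.156,.4661);rel(.577,-.156,.4661,-60)
a,b=grab_frame('scene')[90:300,170:400,::-1],grab_frame('top')[150:300,130:330,::-1]
cv2.imwrite('pics/s2.png',cv2.resize(a,None,fx=3,fy=2.8,interpolation=2));cv2.imwrite('pics/t2.png',cv2.resize(b,None,fx=4,fy=4,interpolation=2))"
```

```text
t 3.4 tcp [0.4641 0.2367 0.4674] tilt [ 8.e-04 -3.e-04 -1.e+00] jaw 0.0 F [ 0.89  0.43 -4.73] M [ 0.053 -0.073  0.025] w 0.0076 j [-1.01  0.17  0.48  1.87 -0.08  1.13 -0.5 ]
shift [ 0.0016 -0.3928  0.1129] turn 0.0
t 3.4 tcp [0.4641 0.2367 0.4674] tilt [ 8.e-04 -3.e-04 -1.e+00] jaw 0.0 F [ 0.89  0.43 -4.73] M [ 0.053 -0.073  0.025] w 0.0076 j [-1.01  0.17  0.48  1.87 -0.08  1.13 -0.5 ]
shift [ 0.0016 -0.3928  0.1129] turn 60.0
```

View pics/s2.png

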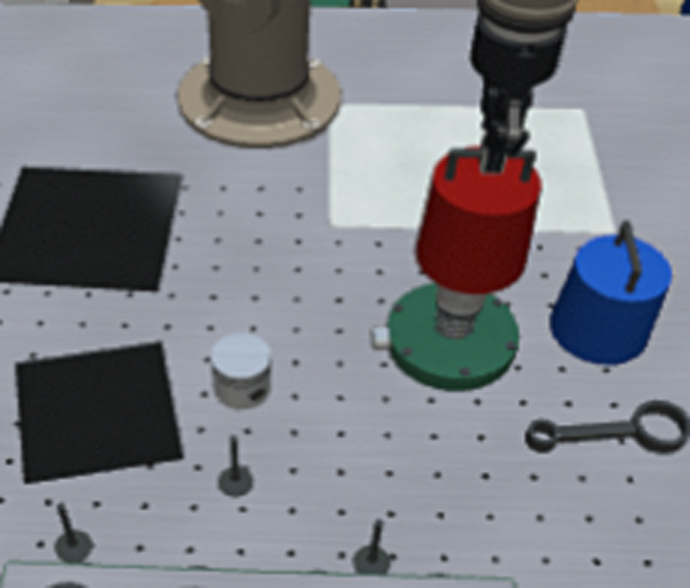

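The canister hangs level from the gripper, clear of the collar at (460,300). Moving to the mat.

Request:
servo_tool --pt "0 -0.008 0.002 0 1" --pt "0 -0.024 0.007 0 1" --pt "0 -0.05 0.014 0 1" --pt "0 -0.08 0.023 0 1" --pt "0 -0.11 0.032 0 1" --pt "0 -0.14 0.04 0 1" --pt "0 -0.17 0.049 0 1" --pt "0 -0.2 0.058 0 1"

```text
clock: 4.3
tcp_pos: [0.5219, 0.0349, 0.4658]
orientation: [-0.0, 1.572, -0.001]
contact_force: [1.0, -0.1, -5.5]
grip_width: 0.0076
```

Request:
servo_tool --pt "0 -0.03 0.008 0 1" --pt "0 -0.06 0.017 0 1" --pt "0 -0.09 0.026 0 1" --pt "0 -0.12 0.034 0 1" --pt "0 -0.15 0.043 0 1" --pt "0 -0.17 0.049 0 1" --pt "0 -0.182 0.052 0 1" --pt "0 -0.188 0.054 0 1"

```text
clock: 5.1
tcp_pos: [0.5754, -0.1543, 0.4648]
orientation: [0.001, 1.574, -0.002]
contact_force: [-0.9, -0.0, -4.4]
grip_width: 0.0073
```

```bash
python3 -c "
from h import *;rel(.577,-.156,.31)
crop('top','t3.png',225,140,150,115,5)"
```

```text
t 5.1 tcp [ 0.5754 -0.1543  0.4648] tilt [-3.e-03 -9.e-04 -1.e+00] jaw -0.13 F [-0.94 -0.04 -4.39] M [-0.027  0.057  0.018] w 0.0073 j [-0.38  0.35  0.7   1.71 -0.24  1.17  0.38]
shift [ 0.1548 -0.0015  0.0021] turn -0.13
```

View pics/t2.png

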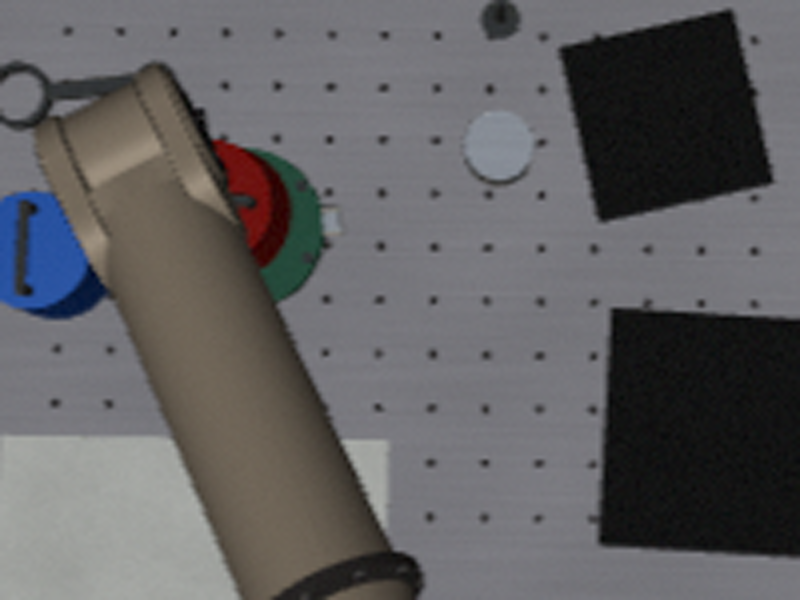

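Request:
servo_tool --pt "0.01 0 0 0 1" --pt "0.035 -0.001 0.001 0 1" --pt "0.065 -0.0015 0.002 0 1" --pt "0.095 -0.0015 0.002 0 1" --pt "0.12 -0.0015 0.002 0 1" --pt "0.135 -0.0015 0.002 0 1" --pt "0.142 -0.0015 0.002 0 1" --pt "0.145 -0.0015 0.002 0 1"

```text
clock: 5.95
tcp_pos: [0.5775, -0.1555, 0.3197]
orientation: [0.0, 1.573, -0.002]
contact_force: [-0.6, 0.2, -4.1]
grip_width: 0.0074
```

Request:
servo_tool --pt "0.002 0 0 0 1" --pt "0.004 0 0 0 1" --pt "0.006 0 0 0 1" --pt "0.008 0 0 0 1" --pt "0.008 0 0 0 1"

```text
clock: 6.45
tcp_pos: [0.5774, -0.1555, 0.3117]
orientation: [0.0, 1.573, -0.002]
contact_force: [-0.7, -0.4, -6.0]
grip_width: 0.0075
```

```bash
python3 -c "
from h import *;rel(.577,-.156,.31)
crop('scene','s3.png',160,150,110,115,5)"
```

```text
t 6.45 tcp [ 0.5774 -0.1555  0.3117] tilt [-2.6e-03 -9.0e-04 -1.0e+00] jaw -0.06 F [-0.7  -0.39 -5.99] M [ 0.027 -0.012  0.039] w 0.0075 j [-0.29  0.52  0.61  1.86 -0.37  0.88  0.5 ]
shift [ 0.0017 -0.0005 -0.0004] turn -0.06
```

View pics/s3.png

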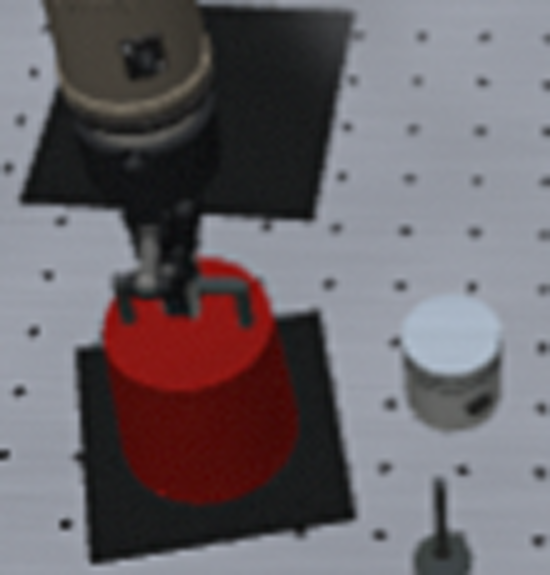

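The canister is centred over the mat, its lower rim at about (205,500) and inside the mat edges. Lowering until contact.

Request:
servo_tool --pt "0.001 0 0 0 1" --pt "0.002 0 0 0 1" --pt "0.002 0 0 0 1"

```text
clock: 6.8
tcp_pos: [0.5778, -0.1556, 0.3101]
orientation: [-0.0, 1.572, -0.002]
contact_force: [1.3, 0.0, -3.2]
grip_width: 0.0077
```

Request:
servo_tool --pt "0.001 0 0 0 1" --pt "0.0015 0 0 0 1" --pt "0.0015 0 0 0 1"

```text
clock: 7.1
tcp_pos: [0.5784, -0.1557, 0.3097]
orientation: [0.0, 1.57, -0.002]
contact_force: [-1.0, 1.0, 4.3]
grip_width: 0.0075
```

Request:
servo_tool --pt "0 0 0 0 0.8" --pt "0 0 0 0 0.5" --pt "0 0 0 0 0.1" --pt "0 0 0 0 -0.4" --pt "0 0 0 0 -1" --pt "0 0 0 0 -1" --pt "0 0 0 0 -1"

```text
clock: 7.8
tcp_pos: [0.5784, -0.1557, 0.3097]
orientation: [0.0, 1.57, -0.002]
contact_force: [-0.2, 0.7, 0.1]
grip_width: 0.0853
```

Request:
servo_tool --pt "-0.01 0 0 0 -1" --pt "-0.03 0 0 0 -1" --pt "-0.06 0 0 0 -1" --pt "-0.09 0 0 0 -1" --pt "-0.1 0 0 0 -1" --pt "-0.1 0 0 0 -1"

```text
clock: 8.4
tcp_pos: [0.5786, -0.156, 0.4116]
orientation: [0.0, 1.567, -0.002]
contact_force: [-0.3, -0.1, -0.2]
grip_width: 0.0859
```

```bash
python3 -c "
from h import *;rel(.463,.237,.36)
a=grab_frame('scene')[140:275,160:400,::-1];b=grab_frame('top')[150:300,130:330,::-1]
cv2.imwrite('pics/s4.png',cv2.resize(a,None,fx=3.3,fy=3.3,interpolation=2));cv2.imwrite('pics/t4.png',cv2.resize(b,None,fx=4,fy=4,interpolation=2))"
```

```text
t 8.4 tcp [ 0.5786 -0.156   0.4116] tilt [ 0.0042 -0.0011 -1.    ] jaw -0.06 F [-0.33 -0.1  -0.23] M [ 0.007 -0.018  0.026] w 0.0859 j [-0.35  0.4   0.68  1.77 -0.28  1.06  0.42]
shift [ 0.0507  0.3929 -0.1163] turn -0.06
```

View pics/t4.png

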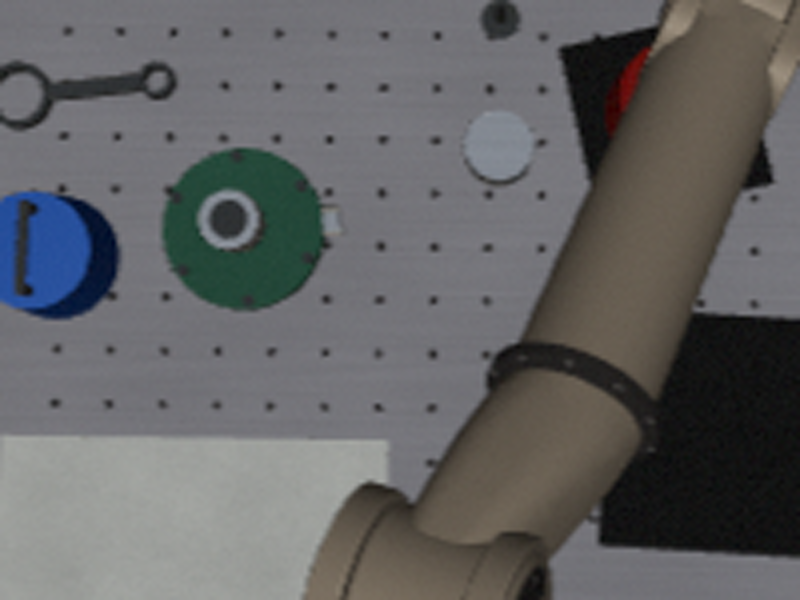

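The collar top is at (230,219) in the crop, on the green flange centred at (243,229). The canister stands on the mat, partly hidden by the arm.

```bash
python3 - <<'E'
from h import *
c=lambda u,v:(130+(u+.5)/4-.5,150+(v+.5)/4-.5)
print(w("top",c(230,218.5),.136),w("top",c(243.5,229.5),.03),w("top",c(196,218.5),.136),w("top",c(262,218.5),.136))
print(px("scene",[.578,-.156,.12]),px("scene",[.463,.237,.136]))
E
```

```text
[0.46284959 0.23539822 0.136     ] [0.46076587 0.23600759 0.03      ] [0.46244161 0.26493396 0.136     ] [0.46323344 0.20759907 0.136     ]
[[196.33054969 213.97807996]] [[324.47594711 185.39016565]]
```

View pics/s4.png

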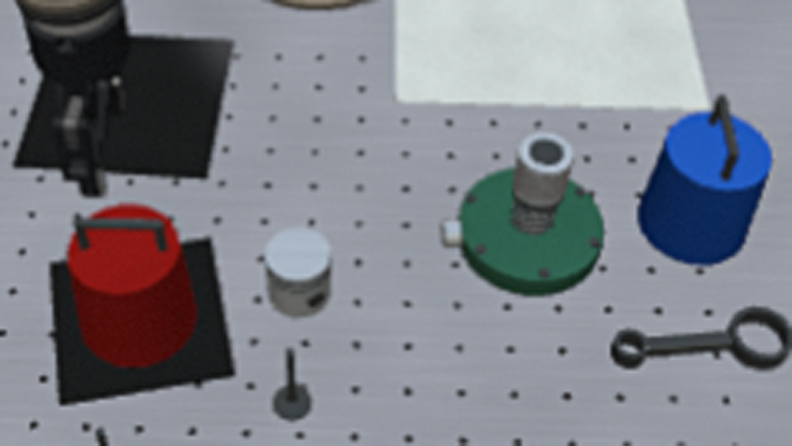

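Request:
servo_tool --pt "0 0.015 -0.005 0 -1" --pt "0 0.05 -0.015 0 -1" --pt "0 0.09 -0.027 0 -1" --pt "0 0.13 -0.039 0 -1" --pt "0 0.17 -0.05 0 -1" --pt "0 0.21 -0.062 0 -1" --pt "0 0.25 -0.074 0 -1" --pt "0 0.29 -0.086 0 -1"

```text
clock: 9.3
tcp_pos: [0.4909, 0.1363, 0.4075]
orientation: [-0.001, 1.573, -0.002]
contact_force: [-0.4, 0.3, 0.2]
grip_width: 0.0857
```

The canister at (130,285) stands upright, wholly on the tilted mat, and has been released. The collar top is at (545,150).

```bash
python3 -c "
from h import *;rel(.463,.236,.36)"
```

```text
t 9.3 tcp [0.4909 0.1363 0.4075] tilt [-0.0026 -0.0017 -1.    ] jaw -0.03 F [-0.41  0.28  0.22] M [-0.004 -0.051  0.017] w 0.0857 j [-0.91  0.22  0.6   1.97 -0.15  0.99 -0.24]
shift [ 0.0474  0.0998 -0.0279] turn -0.03
```

Request:
servo_tool --pt "0 0.035 -0.01 0 -1" --pt "0 0.07 -0.02 0 -1" --pt "0.01 0.095 -0.026 0 -1" --pt "0.03 0.1 -0.028 0 -1" --pt "0.047 0.1 -0.028 0 -1" --pt "0.047 0.1 -0.028 0 -1" --pt "0.047 0.1 -0.028 0 -1"

```text
clock: 10.0
tcp_pos: [0.4627, 0.2359, 0.3597]
orientation: [-0.002, 1.575, -0.004]
contact_force: [0.3, -0.2, 1.0]
grip_width: 0.0852
```

```bash
python3 -c "
from h import *;rel(.463,.236,.275)"
```

```text
t 10.0 tcp [0.4627 0.2359 0.3597] tilt [-0.0042 -0.0035 -1.    ] jaw -0.07 F [ 0.29 -0.16  0.96] M [-0.006 -0.014 -0.008] w 0.0852 j [-1.03  0.3   0.53  2.   -0.19  0.9  -0.4 ]
shift [0.0847 0.0004 0.0007] turn -0.07
```

Request:
servo_tool --pt "0.01 0 0 0 -1" --pt "0.03 0 0 0 -1" --pt "0.05 0 0 0 -1" --pt "0.07 0 0 0 -1" --pt "0.081 0.0004 0.0007 0 -1" --pt "0.085 0.0004 0.0007 0 -1" --pt "0.085 0.0004 0.0007 0 -1"

```text
clock: 10.7
tcp_pos: [0.4632, 0.2358, 0.2746]
orientation: [-0.002, 1.575, -0.004]
contact_force: [0.1, -0.8, -1.0]
grip_width: 0.0853
```

Request:
servo_tool --pt "0 0 0 0 -0.5" --pt "0 0 0 0 0" --pt "0 0 0 0 0.3" --pt "0 0 0 0 0.6" --pt "0 0 0 0 1" --pt "0 0 0 0 1" --force 60

```text
clock: 11.3
tcp_pos: [0.4635, 0.236, 0.275]
orientation: [-0.001, 1.574, -0.004]
contact_force: [1.2, 0.5, 1.4]
grip_width: 0.0507
```

```bash
python3 -c "
from h import *;rel(.463,.236,.275)
crop('scene','s5.png',280,140,110,90,6)"
```

```text
t 11.3 tcp [0.4635 0.236  0.275 ] tilt [-0.0032 -0.0031 -1.    ] jaw -0.09 F [1.25 0.52 1.37] M [ 0.076 -0.358  0.042] w 0.0507 j [-0.97  0.43  0.47  2.06 -0.29  0.72 -0.31]
shift [-0.      0.     -0.0005] turn -0.09
```

View pics/s5.png

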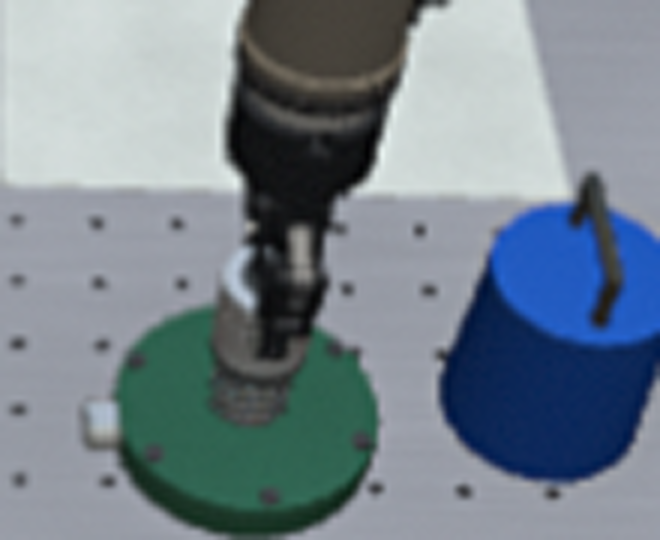

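The pads hold the collar's upper part at (280,300), opening 50.7 mm. Pressing lightly now.

Request:
servo_tool --pt "0.001 0 0 0 1" --pt "0.002 0 0 0 1" --pt "0.003 0 0 0 1" --pt "0.003 0 0 0 1"

```text
clock: 11.75
tcp_pos: [0.4639, 0.2359, 0.274]
orientation: [0.0, 1.575, -0.003]
contact_force: [-7.4, -2.6, 26.8]
grip_width: 0.0503
```

```bash
python3 -c "
from h import *;rel(.463,.236,.272)"
```

```text
t 11.75 tcp [0.4639 0.2359 0.274 ] tilt [-0.0039 -0.0014 -1.    ] jaw -0.11 F [-7.44 -2.63 26.84] M [-0.634  1.649  0.037] w 0.0503 j [-0.97  0.43  0.47  2.06 -0.29  0.72 -0.31]
shift [ 0.002   0.0001 -0.0009] turn -0.11
```

Request:
servo_tool --pt "0.0008 0 0 -3 1" --pt "0.0008 0 0 -6 1" --pt "0.0008 0 0 -9 1" --pt "0.0008 0 0 -12 1" --pt "0.0008 0 0 -15 1" --pt "0.0008 0 0 -15 1"

```text
clock: 12.35
tcp_pos: [0.4645, 0.236, 0.2744]
orientation: [-0.205, 1.564, 0.205]
contact_force: [-1.1, -0.8, 13.1]
grip_width: 0.0503
```

```bash
python3 -c "
from h import *;rel(.463,.236,.272)"
```

```text
t 12.35 tcp [0.4645 0.236  0.2744] tilt [-2.7e-03  1.0e-04 -1.0e+00] jaw 14.96 F [-1.13 -0.78 13.14] M [-0.195  0.339  0.058] w 0.0503 j [-0.91  0.42  0.4   2.06 -0.25  0.71 -0.09]
shift [ 0.0024  0.0003 -0.0014] turn 14.96
```

Request:
servo_tool --pt "0.001 0 0 -2 1" --pt "0.001 0 0 -4 1" --pt "0.001 0 0 -6 1" --pt "0.001 0 0 -8 1" --pt "0.001 0 0 -10 1" --pt "0.001 0 0 -10 1"

```text
clock: 12.95
tcp_pos: [0.4644, 0.2364, 0.2743]
orientation: [-0.341, 1.546, 0.344]
contact_force: [-2.9, 0.2, 12.0]
grip_width: 0.0505
```

Request:
servo_tool --pt "0.001 0 0 -2 1" --pt "0.001 0 0 -4 1" --pt "0.001 0 0 -6 1" --pt "0.001 0 0 -8 1" --pt "0.001 0 0 -8 1"

```text
clock: 13.45
tcp_pos: [0.4642, 0.2364, 0.274]
orientation: [-0.45, 1.527, 0.455]
contact_force: [-2.6, -0.8, 11.3]
grip_width: 0.0506
```

```bash
python3 -c "
from h import *;rel(.463,.236,.272)"
```

```text
t 13.45 tcp [0.4642 0.2364 0.274 ] tilt [-0.0043  0.0017 -1.    ] jaw 33.08 F [-2.62 -0.76 11.33] M [-0.379  0.655 -0.003] w 0.0506 j [-0.85  0.41  0.32  2.05 -0.2   0.71  0.18]
shift [ 0.002   0.0003 -0.0012] turn 33.08
```

Request:
servo_tool --pt "0.001 0 0 -2 1" --pt "0.001 0 0 -4 1" --pt "0.001 0 0 -6 1" --pt "0.0012 0 0 -8 1" --pt "0.0015 0 0 -8 1"

```text
clock: 13.95
tcp_pos: [0.4642, 0.2362, 0.2726]
orientation: [-0.559, 1.5, 0.564]
contact_force: [-0.4, -0.9, 6.3]
grip_width: 0.0504
```

Request:
servo_tool --pt "0.001 0 0 -2 1" --pt "0.001 0 0 -4 1" --pt "0.001 0 0 -6 1" --pt "0.0012 0 0 -8 1" --pt "0.0015 0 0 -8 1"

```text
clock: 14.45
tcp_pos: [0.464, 0.2361, 0.271]
orientation: [-0.668, 1.469, 0.674]
contact_force: [-0.7, -1.8, 1.6]
grip_width: 0.0506
```

```bash
python3 -c "
from h import *;rel(.463,.236,.272)"
```

```text
t 14.45 tcp [0.464  0.2361 0.271 ] tilt [-0.005   0.0014 -1.    ] jaw 49.19 F [-0.74 -1.84  1.64] M [-0.161  0.027 -0.01 ] w 0.0506 j [-0.79  0.41  0.25  2.05 -0.16  0.7   0.42]
shift [-0.001   0.0007 -0.0008] turn 49.19
```

The force fell while the tool descended, so the keyway appears to be entering. Pushing straight down.

Request:
servo_tool --pt "0.001 0 0 0 1" --pt "0.002 0 0 0 1" --pt "0.003 0 0 0 1" --pt "0.004 0 0 0 1" --pt "0.004 0 0 0 1"

```text
clock: 14.95
tcp_pos: [0.464, 0.2361, 0.2669]
orientation: [-0.668, 1.469, 0.673]
contact_force: [-0.1, -0.2, 2.5]
grip_width: 0.0507
```

```bash
python3 -c "
from h import *;rel(.463,.236,.263)"
```

```text
t 14.95 tcp [0.464  0.2361 0.2669] tilt [-0.005   0.0013 -1.    ] jaw 49.19 F [-0.14 -0.16  2.46] M [-0.143  0.     0.047] w 0.0507 j [-0.79  0.42  0.24  2.05 -0.16  0.69  0.42]
shift [ 0.0039  0.0007 -0.0008] turn 49.19
```

Request:
servo_tool --pt "0.001 0 0 0 1" --pt "0.002 0 0 0 1" --pt "0.003 0 0 0 1" --pt "0.004 0 0 0 1" --pt "0.005 0 0 0 1" --pt "0.005 0 0 0 1"

```text
clock: 15.55
tcp_pos: [0.4642, 0.2361, 0.2637]
orientation: [-0.667, 1.469, 0.674]
contact_force: [-5.7, -3.9, 25.0]
grip_width: 0.0508
```

```bash
python3 -c "
from h import *;rel(.463,.236,.263)"
```

```text
t 15.55 tcp [0.4642 0.2361 0.2637] tilt [-0.0054  0.0021 -1.    ] jaw 49.17 F [-5.69 -3.93 25.05] M [-0.96   1.474 -0.007] w 0.0508 j [-0.78  0.42  0.24  2.05 -0.16  0.69  0.42]
shift [ 0.0007  0.0008 -0.0008] turn 49.17
```

Request:
servo_tool --pt "0.001 0 0 2 1" --pt "0.001 0 0 4 1" --pt "0.001 0 0 4 1"

```text
clock: 15.85
tcp_pos: [0.4645, 0.2362, 0.2637]
orientation: [-0.612, 1.485, 0.619]
contact_force: [-2.3, -2.6, 13.9]
grip_width: 0.0507
```

```bash
python3 -c "
from h import *;rel(.463,.236,.263)"
```

```text
t 15.85 tcp [0.4645 0.2362 0.2637] tilt [-0.0046  0.0029 -1.    ] jaw 45.1 F [-2.29 -2.56 13.94] M [-0.588  0.601 -0.012] w 0.0507 j [-0.8   0.42  0.26  2.05 -0.18  0.69  0.36]
shift [ 0.0007  0.0009 -0.0011] turn 45.1
```

Request:
servo_tool --pt "0.001 0 0 -2 1" --pt "0.001 0 0 -4 1" --pt "0.002 0 0 -4 1" --pt "0.002 0 0 -4 1"

```text
clock: 16.25
tcp_pos: [0.4647, 0.2361, 0.2637]
orientation: [-0.665, 1.468, 0.674]
contact_force: [-5.8, -2.9, 25.1]
grip_width: 0.0508
```

```bash
python3 -c "
from h import *;rel(.463,.236,.263)
a=grab_frame('scene')[140:275,160:400,::-1]
cv2.imwrite('pics/s6.png',cv2.resize(a,None,fx=3.3,fy=3.3,interpolation=2))"
```

```text
t 16.25 tcp [0.4647 0.2361 0.2637] tilt [-0.0047  0.004  -1.    ] jaw 49.09 F [-5.81 -2.95 25.06] M [-0.921  1.436  0.081] w 0.0508 j [-0.78  0.42  0.24  2.05 -0.16  0.68  0.42]
shift [ 0.0007  0.0012 -0.0012] turn 49.09
```

View pics/s6.png

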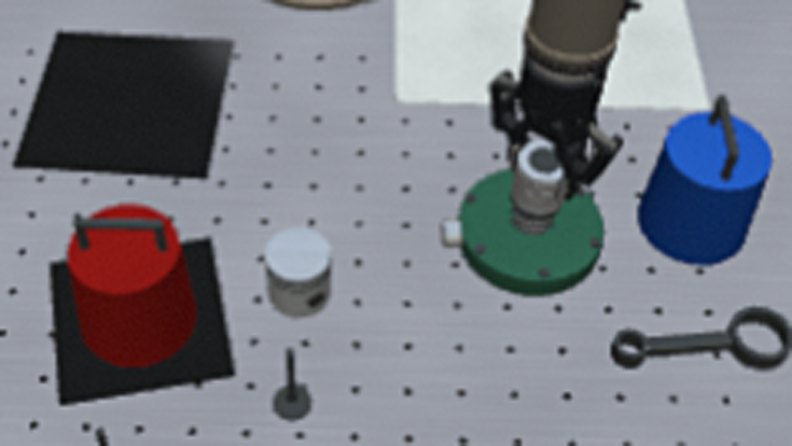

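The canister is still upright on the mat at (130,285). The collar's top is lower, at (541,160), still in the grip, and nothing else has moved. The tool has gone 11.3 mm down from where it gripped, to a hard stop, and is holding 25 N. Handing in.

```bash
python3 -c "
from h import *;print(px('scene',[[.463,.236,.136],[.463,.236,.124]]));rel(.463,.236,.263);print(hand_in())"
```

```text
[[324.15890001 185.38191742]
 [323.63368962 187.88500302]]
t 16.3 tcp [0.4647 0.2361 0.2637] tilt [-0.0046  0.0041 -1.    ] jaw 49.09 F [-6.53 -4.   25.71] M [-0.92   1.422 -0.   ] w 0.0509 j [-0.78  0.42  0.24  2.05 -0.16  0.68  0.42]
shift [ 0.0007  0.0012 -0.0012] turn 49.09
the job is handed in; nothing more can be done
None
```

I handed the job in at 16.3 s. The red canister stands upright on the smaller mat, and the collar is held down against a hard stop.

- **Canister:** I lifted it by its handle, carried it over clear of everything, and lowered it until it touched the mat before releasing it. The last picture shows it upright and wholly on the mat.
- **Collar:** I turned it anticlockwise under light pressure. It began to drop at about 41° and ended at 49°. I then pushed it down to a hard stop and held it there with about 25 N and the grip closed.
- **Last checks:**
  - The tool went down 11.3 mm from where it gripped, or 10.3 mm below the pin stop. The nominal travel is 12 mm. I put the shortfall down to the ring being slightly pressed already when I gripped, but I could not measure that directly.
  - The collar's top also moved down in the picture by about what 12 mm should give, though only about 3 pixels.
  - Turning it 4° back and forth met almost no resistance. That fits the keyway's play but does not prove it is locked against turning.
- **Other parts:** The last picture shows the piston, the conrod and the valve in view unmoved. The other valves, the wrench and the spray can were not in it.

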